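# Recalibrate the casita's touch panel with its stylus

## Task

The casita's heating panel needs its touch screen recalibrated: take the stylus out of its pen stand, press the round key with it to start, touch the nib in turn inside the ring of the upper left, the middle right and the lower middle cross-hair, then press the wide key with it to save and stand the stylus back, fully down, in the pen stand. At each cross-hair hold the stylus square to the tilted glass and press lightly but steadily for about a second: any touch elsewhere on the glass spoils the calibration, the square key cancels it, a hard push cracks the glass or swings the panel on its hinge, and only the stylus may touch the panel. Leave the other kitchen things where they are.

Things in the scene. Friction and masses are not known exactly. Their poses are not given: they have to be found in the camera images.
- stylus: Telescopic stylus: grey barrel 100 mm long, 11 mm thick, about 42 g. Origin: middle of the barrel's nib end; z up to its tail. A 6.4 mm steel front tube with a round black nib (5 mm) sticks out along -z by 20 to 40 mm: how far differs each time and is not in this pose; tight friction (22 N) keeps it so. Starts nib down in the pen stand. Grip it 55 to 60 mm up the barrel.
- pen_stand: Heavy round steel pen stand fixed to the worktop, 75 mm high, 72 mm wide at the foot, 33 mm at the mouth. Origin: centre of its underside, z up. On its axis an upright bore, 16 mm wide, runs down from the mouth to a ledge at z = 45 mm, on which the barrel's end rests; below, a bore 11 mm wide (floor at z = 3 mm) leaves the front tube hanging free. It stands left or right of the panel.
- panel: Touch panel with all it carries: white housing 160 x 212 x 18 mm on a friction hinge on a fixed foot, facing back and to the robot's right, its glass sloping 0.42 to 0.60 rad from level; the hinge gives way at about 1.2 N m. Origin on the hinge axis behind the housing, 75 mm above the worktop; x up the slope, y to the left when facing the screen, z square out of the glass; bezel at z = 30 mm.
- screen (a point): Centre of the rigid dark touch glass (114 along x, 180 mm along y, 2 mm proud of the bezel), on its surface; axes as panel, z square out of the glass. The glass feels a touch from 1 N; over 18 N would crack it.
- screen_top_edge (a point): Middle of the panel's upper edge, at the height of the glass surface; shows whether the panel has been pushed.
- target_upper_left (a point): Centre of the cross-hair at the upper left (as seen by someone facing the screen), on the glass surface: white lines 22 mm long with a ring 13 mm wide. Axes as panel.
- target_middle_right (a point): Centre of the like cross-hair at the right, at mid height of the glass. Axes as panel.
- target_lower_middle (a point): Centre of the like cross-hair at the lower middle. Axes as panel.
- key_round_top (a point): Centre of the top of the round black key (16 mm wide) on the bezel below the glass at the left: start. It stands 6 mm proud of the bezel; axes as panel; pressed along -z.
- key_round (a joint): Travel of the round key in m: 0 up, 0.004 fully down; its spring takes 1 N to start and 5 N fully down, and it springs back.
- key_square (a joint): Travel of the square key (14 mm, in the middle of the same row: cancel); same spring. Not to be pressed.
- key_wide_top (a point): Centre of the top of the wide black key (14 x 36 mm) at the right of the same row: save. 6 mm proud; axes as panel; pressed along -z.
- key_wide (a joint): Travel of the wide key in m: 0 up, 0.004 fully down; same spring as the round key.
- canister: Bystander: clear square plastic canister, 104 x 104 x 126 mm, grey lid with a latch. It and the pen stand may have changed places. Origin: centre of the underside.
- mixer: Bystander: grey hand mixer without beaters, 190 x 82 x 134 mm, lying on its flat underside. Origin: centre of the underside.
- bowl: Bystander: clear glass bowl, 170 mm wide, 70 mm high. Origin: centre of the underside.
- egg_beater: Bystander: aluminium rotary egg beater lying down, 290 mm long, about 65 mm high at its crank knob. Origin: on the worktop near its gears.
- dipper: Bystander: wooden honey dipper lying down, 165 mm long, 30 mm thick. Origin: on the worktop under its middle.
- spice_jar: Bystander: small glass spice jar with a steel cap, 44 mm wide, 95 mm high. Origin: centre of the underside.
- spoon: Bystander: wooden spoon, 240 mm long, lying down.
There are look-alikes about, which are no part of the job. What is meant by the pen_stand is not orange or pink, and is the smaller of those in its own colour.

How it is judged:
By the outcome, as a careful person would: the job done as asked, in the order asked, and still so for the second after the job is handed in, with the robot touching nothing.
It also fails if it takes over 72 s, if anything falls off the work surface, if the arm or the gripper's body presses on something with over 40 N, if the wrist force passes 120 N, or if a joint passes its speed limit or range.

## Robot

A 6-joint arm with a two-finger parallel gripper is mounted at the origin on the work surface. World frame = base frame: x ahead of the robot, y to its left, z up, the work surface at z = 0. Lengths are in m, angles in rad, forces in N, time in s.
With the tool pointing down it reaches from about 0.4 to 0.825 m from the base axis. Payload 7 kg.
Tool frame: the origin (TCP) lies on the centre line of the jaws, within the pads' length; the fingertips stand 22 mm ahead of it and the grasp point (between the pads) lies 3 mm ahead of it; z points along the fingers, y is the line along which they close (so a half turn about z gives the same grasp; the last joint's range is limited). The gripper opens to 88 mm and grips with 3 to 60 N. Pads are 19 mm wide; open, the fingers measure 130 mm over their backs; the gripper's body (78 mm by 193 mm) begins 47 mm behind the grasp point.
Start: joints at [1.583, 0.359, 0.012, 0, -1.224, -0.288], TCP at [0.184, 0.649, 0.249] pointing down, gripper open.
Joint ranges: [-3.07, 3.07], [-1.43, 2.12], [-1.02, 1.25], [-3.03, 1.67], [-3.05, -0], [-3.03, 3.03]. Speed limits (rad/s): [2.39, 2.39, 3.01, 3.14, 3.14, 3.14].

## Interface

Orientations are given as [roll, pitch, yaw] about the fixed x, y, z axes, in that order (R = Rz(yaw) Ry(pitch) Rx(roll)).
In Python, from station import arm gives the robot as it stands.
- The arm moves only by the tool arm_command, never from a script. Its argument "series" is one flat list of numbers, 7 for each row, row after row: the turn, a rotation vector about the tool's x, y, z each as a share of 90 degrees, from -1 to 1, then the shift along the tool's x, y, z each as a share of 0.1 m, from -1 to 1, then the opening, from 0 (shut) to 1 (fully open). A call has 1 to 8 rows; each row is the pose to reach, as a shift and turn from the pose commanded when the call began, along the tool's axes at that moment; what a row does not reach only later rows make up. A row lasts 1/8 s, in which the tool goes at most 62.5 mm and 10.7 degrees, less where a joint would pass 70% of its speed; a pose out of reach is approached as far as the arm can. A call with a number of a shift or a turn outside -1 to 1 is refused whole. A call with a gripper value outside its range is refused whole. The fingers move at their own pace and stop on an object; "force" is the grip in N (left out, the last holds). Time passes only in rows, so rows that repeat a pose let the fingers close. It gives the time, the measured TCP pose, the force, the opening and the grip force at its end, in the units of the state.
- arm.get_state(): the state, without advancing time (a new reading comes with each control period).
- arm.grab_frame(name): name is "scene" or "top" or "wrist"; returns the picture (400x640x3 uint8, blue, green, red); there is no depth.
- arm.camera_model(name): a dict with "fovy" (degrees; the focal length in pixels is half the picture's height over the tangent of half this angle, whatever the lens; pixels are square), "cx", "cy" (the principal point, pixels), "pose" (4x4, takes a point from camera to world coordinates). Camera axes: x right, y down, z forward; pixel columns grow to the right and rows downward; lengths in m; the calibration is good to about 2 mm. A picture is of the moment at which its call begins: read the wrist's pose just before it. camera_model takes no time and is no camera call; for the wrist camera it gives the pose at the moment of the call.
- arm.job_done(): hands the job in; it is judged then, once.
The state is a dict: "t": time; "q": joint angles; "qd": joint speeds; "joint_efforts": joint torques, N m; "eef_pos": TCP position; "ee_rot": TCP orientation; "force": force on the tool from outside, world axes, zero at the start; "moment": the same for the moment, N m; "width": finger opening in m; "gripper_force": force on a finger pad.
Only numpy, scipy, OpenCV 4.12 (cv2) and the standard library are available. Lean on these libraries where they do the work, as an engineer would, in place of code of your own. Each camera call takes 0.05 s, during which the arm holds its last target. There are 200 camera calls.

## Working session

There is one attempt and no reset: what is moved stays moved. The work goes in short steps, Python scripts to look and compute and a tool call to move; the robot and the scene stay as the last step left them, time stands still between calls to the robot, and variables do not carry over. Pictures are saved under pics/ and viewed, at most 13 in all, crops included, and the job is handed in when it is done.

Besides the shell and the picture viewer there is one more tool, called after "Call:" as name(argument=value, ...), one argument or row to a line, values as JSON. arm_command: Moves the arm, as the interface text tells. Its arguments: {"type":"object","properties":{"series":{"type":"array"},"force":{"type":"number"}},"required":["series"]}

```bash
mkdir -p pics; ls; python3 - <<'E'
from station import arm
import cv2,numpy as np
s=arm.get_state(); print({k:np.round(v,3).tolist() for k,v in s.items()})
for n in ["scene","top","wrist"]:
    m=arm.camera_model(n); print(n,m["fovy"],m["cx"],m["cy"],{k:v for k,v in m.items() if k not in("fovy","cx","cy")})
    cv2.imwrite(f"pics/{n}0.png",arm.grab_frame(n))
E
```

```text
pics
{'t': 0.0, 'q': [1.583, 0.359, 0.011, -0.0, -1.224, -0.288], 'qd': [-0.0, 0.001, -0.0, -0.001, 0.001, -0.002], 'joint_efforts': [0.002, -58.272, 29.305, 6.997, 0.007, -0.0], 'eef_pos': [0.184, 0.649, 0.248], 'ee_rot': [3.14, -0.0, -0.276], 'force': [0.192, -0.145, -0.698], 'moment': [0.04, 0.029, 0.007], 'gripper_force': 0.0, 'width': 0.088}
scene 46.48599959866671 323.84931552814334 199.4270309569911 {'pose': array([[ 0.60947838,  0.52055705, -0.59796025,  1.14385179],
       [ 0.79276183, -0.39250716,  0.46633337, -0.54579729],
       [ 0.00804945, -0.75826017, -0.65190239,  0.85655629],
       [ 0.        ,  0.        ,  0.        ,  1.        ]])}
top 55.255661431635964 325.41809479712344 202.99072547399211 {'pose': array([[-2.52858084e-02, -9.94086019e-01,  1.05610676e-01,
         3.15748527e-01],
       [-9.99680201e-01,  2.51070315e-02, -3.02216595e-03,
         1.27236442e-02],
       [ 3.52722347e-04, -1.05653320e-01, -9.94402962e-01,
         1.21931559e+00],
       [ 0.00000000e+00,  0.00000000e+00,  0.00000000e+00,
         1.00000000e+00]])}
wrist 70.67639099417838 321.27674835373125 204.19863801911902 {'pose': array([[-0.2724293 , -0.92931491, -0.2493112 ,  0.25155227],
       [-0.96217525,  0.26340232,  0.06955576,  0.62990741],
       [ 0.00102994,  0.25883009, -0.96592232,  0.38346235],
       [ 0.        ,  0.        ,  0.        ,  1.        ]])}
```

View pics/scene0.png

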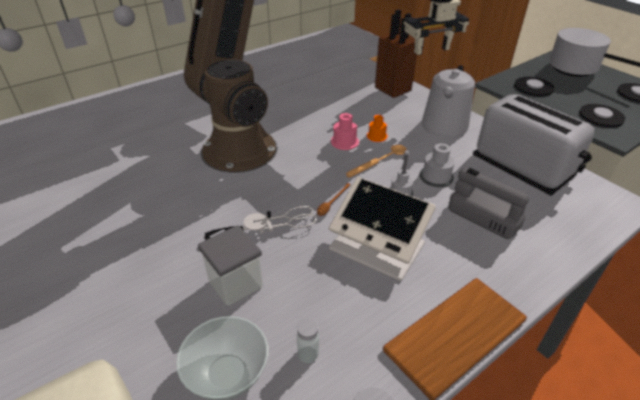

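View pics/top0.png

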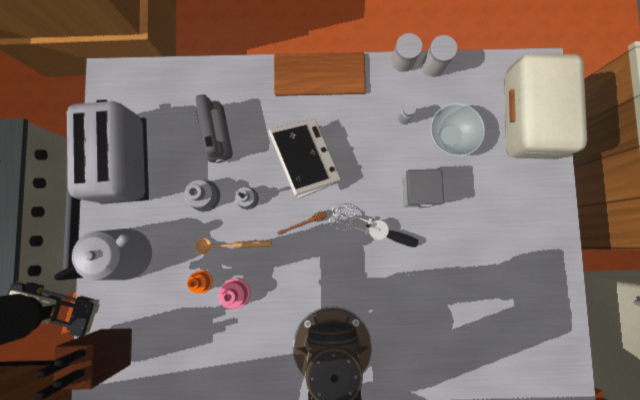

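The grey stand at top (245,197), holding the upright stylus (scene tail about (405,155)), is the smaller of the two grey ones. The bigger one is at top (200,195). The panel is at top (303,157), with its keys on the right-hand edge and the round key nearest the robot.

```bash
cat > h.py <<'E'
import numpy as np, cv2
from scipy.spatial.transform import Rotation as Ro
from station import arm
def K(m): 
    f=200/np.tan(np.radians(m["fovy"]/2)); return np.array([[f,0,m["cx"]],[0,f,m["cy"]],[0,0,1]])
def ray(m,uv):
    T=m["pose"]; d=T[:3,:3]@np.linalg.solve(K(m),[uv[0],uv[1],1.]); return T[:3,3],d/np.linalg.norm(d)
def onz(m,uv,z):
    o,d=ray(m,uv); return o+d*(z-o[2])/d[2]
def tri(obs):  # [(model,uv),...]
    A=np.zeros((3,3));b=np.zeros(3)
    for m,uv in obs:
        o,d=ray(m,uv); P=np.eye(3)-np.outer(d,d); A+=P;b+=P@o
    p=np.linalg.solve(A,b)
    return p,[np.linalg.norm(np.cross(p-ray(m,uv)[0],ray(m,uv)[1])) for m,uv in obs]
def proj(m,p):
    T=m["pose"]; c=T[:3,:3].T@(np.asarray(p)-T[:3,3]); q=K(m)@c; return q[:2]/q[2]
def tcp(s=None):
    s=s or arm.get_state(); T=np.eye(4); T[:3,:3]=Ro.from_euler('xyz',s["ee_rot"]).as_matrix(); T[:3,3]=s["eef_pos"]; return T
def rel(T0,p,R):  # row numbers from pose T0 to (p,R)
    r=Ro.from_matrix(T0[:3,:3].T@R).as_rotvec()/(np.pi/2); t=T0[:3,:3].T@(np.asarray(p)-T0[:3,3])/0.1
    return np.round(np.r_[r,t],3)
def down(yaw): return Ro.from_euler('xyz',[np.pi,0,yaw]).as_matrix()
E
python3 - <<'E'
from h import *
t=arm.camera_model("top")
for n,uv,z in [("stand",(245,197),.08),("big",(200,195),.08),("panel",(303,157),.1),("c1",(270,128),.1),("c2",(312,120),.1),("c3",(340,182),.05),("c4",(297,195),.1),("mixer",(213,130),.1),("can",(424,187),.12)]:
    print(n,onz(t,uv,z).round(3))
print(down(-0.276).round(2).tolist())
E
```

```text
stand [0.461 0.25  0.08 ]
big [0.47  0.385 0.08 ]
panel [0.574 0.073 0.1  ]
c1 [0.666 0.17  0.1  ]
c2 [0.687 0.043 0.1  ]
c3 [ 0.504 -0.038  0.05 ]
c4 [0.46  0.093 0.1  ]
mixer [0.664 0.342 0.1  ]
can [ 0.472 -0.278  0.12 ]
[[0.96, -0.27, -0.0], [-0.27, -0.96, -0.0], [0.0, 0.0, -1.0]]
```

```bash
python3 - <<'E'
from h import *
T=tcp(); p0=T[:3,3]; p1=np.array([.455,.20,.33])
for k in range(1,6):
    f=k/5; p=p0+(p1-p0)*f; R=down(-.276+(-1.571+.276)*f)
    print(rel(T,p,R).tolist()); T[:3,:3]=R; T[:3,3]=p
E
```

```text
[0.001, -0.0, 0.165, 0.767, 0.717, -0.163]
[-0.0, -0.0, 0.165, 1.48, 0.794, -0.263]
[0.0, -0.0, 0.165, 1.47, 0.35, -0.237]
[-0.0, -0.0, 0.165, 0.806, -0.021, -0.126]
[-0.0, -0.0, 0.165, 0.193, -0.057, -0.032]
```

Call:
arm_command(
  series=[0, 0, 0.08, 0.38, 0.36, -0.08, 1, 0, 0, 0.165, 0.767, 0.717, -0.163, 1],
)

```text
t: 0.4
eef_pos: [0.2383, 0.5585, 0.2641]
ee_rot: [3.14, -0.001, -0.538]
force: [1.0, -0.2, 0.9]
width: 0.0873
gripper_force: 0.0
```

Call:
arm_command(
  series=[0, 0, 0.08, 0.46, 0.25, -0.08, 1, 0, 0, 0.165, 0.924, 0.496, -0.163, 1],
)

```text
t: 0.65
eef_pos: [0.2928, 0.4682, 0.2812]
ee_rot: [3.141, -0.0, -0.798]
force: [0.9, -0.8, 0.8]
width: 0.0877
gripper_force: 0.0
```

Call:
arm_command(
  series=[0, 0, 0.08, 0.5, 0.12, -0.08, 1, 0, 0, 0.165, 1, 0.243, -0.163, 1],
)

```text
t: 0.9
eef_pos: [0.3456, 0.3798, 0.2977]
ee_rot: [3.142, 0.0, -1.057]
force: [1.2, -1.0, 0.6]
width: 0.0875
gripper_force: 0.0
```

Call:
arm_command(
  series=[0, 0, 0.08, 0.5, -0.01, -0.08, 1, 0, 0, 0.165, 1, -0.026, -0.163, 1],
)

```text
t: 1.15
eef_pos: [0.3972, 0.2942, 0.3141]
ee_rot: [-3.142, 0.0, -1.317]
force: [1.1, 0.4, -0.0]
width: 0.0875
gripper_force: 0.0
```

Call:
arm_command(
  series=[0, 0, 0.08, 0.5, -0.15, -0.08, 1, 0, 0, 0.165, 1, -0.294, -0.163, 1, 0, 0, 0.165, 1, -0.294, -0.163, 1],
)

```text
t: 1.52
eef_pos: [0.452, 0.2041, 0.3306]
ee_rot: [-3.141, 0.0, -1.577]
force: [0.9, 0.2, -0.5]
width: 0.0872
gripper_force: 0.0
```

```bash
python3 - <<'E'
from h import *
import pickle
m=arm.camera_model("wrist"); im=arm.grab_frame("wrist"); cv2.imwrite("pics/w1.png",im); pickle.dump(m,open("w1.pkl","wb"))
s=arm.get_state(); print(s["t"],s["eef_pos"],s["ee_rot"],s["q"])
E
```

```text
1.575 [0.45126195 0.20531927 0.33011932] [-3.14152836e+00  2.88129305e-04 -1.57459105e+00] [ 8.24113604e-01  1.29422976e-02 -2.35865806e-01 -1.52243352e-04
 -1.32173253e+00 -8.27870826e-01]
```

View pics/w1.png

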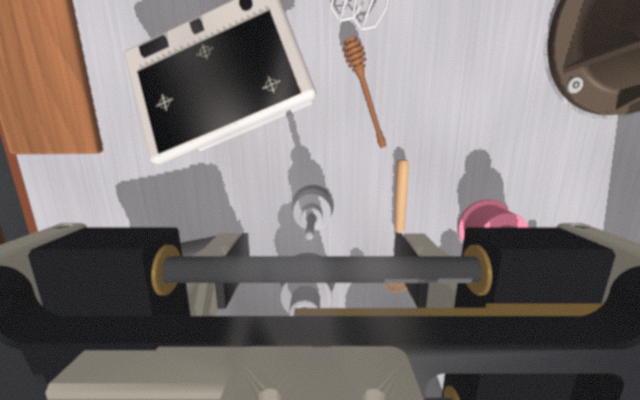

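The wrist view shows the glass as a dark quad with corners at about (138,72), (270,10), (305,95) and (157,152). Its crosses are at (165,102), (270,85) and (204,52). The keys are along its upper edge. The stand mouth is at about (313,205) and the stylus tail at (309,236).

```bash
cat > fit.py <<'E'
from h import *
from scipy.optimize import least_squares
def lab(im,m,pc,dbg=None):
    """dark glass quad containing pixel pc: sub-pixel corners + blobs inside"""
    U=4; g=cv2.resize(cv2.cvtColor(im,cv2.COLOR_BGR2GRAY),None,fx=U,fy=U,interpolation=cv2.INTER_CUBIC)
    b=cv2.morphologyEx((g<95).astype(np.uint8),cv2.MORPH_OPEN,np.ones((9,9),np.uint8))
    cs,_=cv2.findContours(b,cv2.RETR_EXTERNAL,cv2.CHAIN_APPROX_NONE)
    c=[c for c in cs if cv2.pointPolygonTest(c,(pc[0]*U,pc[1]*U),False)>=0][0]
    h=cv2.convexHull(c); e=.01
    while True:
        q=cv2.approxPolyDP(h,e*cv2.arcLength(h,True),True)[:,0].astype(float)
        if len(q)<=4: break
        e*=1.2
    pts=c[:,0].astype(float); L=[]
    for i in range(4):
        a,bb=q[i],q[(i+1)%4]; d=(bb-a)/np.linalg.norm(bb-a); n=np.array([-d[1],d[0]])
        t=(pts-a)@d/np.linalg.norm(bb-a); s=np.abs((pts-a)@n)
        vx,vy,x,y=cv2.fitLine(pts[(t>.1)&(t<.9)&(s<8)].astype(np.float32),cv2.DIST_HUBER,0,.01,.01).ravel()
        L.append(np.cross([x,y,1],[x+vx,y+vy,1]))
    k=[np.cross(L[i-1],L[i]) for i in range(4)]; k=np.array([p[:2]/p[2] for p in k])
    mask=cv2.fillConvexPoly(np.zeros_like(g),(k.mean(0)+(k-k.mean(0))*.92).astype(int),1)
    n,_,st,ce=cv2.connectedComponentsWithStats(((g>85)&(mask>0)).astype(np.uint8))
    bl=[ce[i] for i in range(1,n) if st[i,4]>150]
    f=lambda p:(np.asarray(p)+.5)/U-.5
    return f(k),f(bl)
C=np.array([[57,90],[57,-90],[-57,-90],[-57,90]])/1000  # UL,UR,LR,LL
def pose(x):
    R=Ro.from_euler('ZY',[x[3],-x[4]]).as_matrix(); return R,x[:3]   # x up the slope
def fit(views,x0):
    def res(x):
        R,t=pose(x); r=[]
        for m,k in views: r+=[proj(m,t+R@np.r_[c,0])-q for c,q in zip(C,k)]
        return np.ravel(r)
    return least_squares(res,x0)
def order(m,k,x0):
    R,t=pose(x0); return np.array([k[np.argmin(np.linalg.norm(k-proj(m,t+R@np.r_[c,0]),axis=1))] for c in C])
def onpanel(m,uv,x,z=0):
    R,t=pose(x); o,d=ray(m,uv); o=R.T@(o-t); d=R.T@d; return o+d*(z-o[2])/d[2]
E
python3 - <<'E'
from fit import *
import pickle
w=pickle.load(open("w1.pkl","rb")); s=arm.camera_model("scene")
kw,bw=lab(cv2.imread("pics/w1.png"),w,(225,100)); ks,bs=lab(cv2.imread("pics/scene0.png"),s,(395,205))
print(kw.round(1).tolist(),bw.round(1).tolist()); print(ks.round(1).tolist(),bs.round(1).tolist())
x0=np.array([.574,.073,.12,np.arctan2(.91,-.4),.5])
kw=order(w,kw,x0); ks=order(s,ks,x0)
for v in ([(w,kw)],[(s,ks)],[(w,kw),(s,ks)]):
    r=fit(v,x0); print(r.x.round(4),np.abs(r.fun).max().round(2))
    for m,b in ((w,bw),(s,bs)): print([ (onpanel(m,u,r.x)*1000).round(1)[:2].tolist() for u in b])
print("tail",onz(w,(309,236),.145),"mouth",onz(w,(313,205),.075))
E
```

```text
[[268.7, 10.2], [299.2, 91.8], [158.2, 152.5], [137.5, 71.2]] [[203.1, 51.5], [271.4, 84.4], [164.1, 101.8]]
[[361.3, 178.7], [428.3, 202.5], [408.3, 243.6], [340.6, 215.9]] [[375.9, 223.8]]
[0.5794 0.0792 0.1069 1.9426 0.4321] 0.14
[[-43.0, -1.6], [34.6, 63.3], [-1.6, -66.5]]
[[-36.9, 4.7]]
[0.5695 0.0867 0.1028 1.9449 0.436 ] 0.31
[[-59.1, -10.9], [21.2, 55.8], [-16.6, -77.7]]
[[-41.8, 0.8]]
[0.5777 0.0797 0.1109 1.9431 0.4405] 1.33
[[-42.9, -2.1], [34.5, 62.3], [-1.7, -66.1]]
[[-40.6, 2.5]]
tail [0.46835141 0.26051955 0.145     ] mouth [0.46528459 0.24051419 0.075     ]
```

```bash
python3 - <<'E'
import cv2,numpy as np
a=cv2.imread("pics/w1.png")[165:250,260:360]; b=cv2.imread("pics/scene0.png")[140:210,360:470]
a=cv2.resize(a,(400,340),interpolation=cv2.INTER_CUBIC); b=cv2.resize(b,(400,340)[:1]+(254,),interpolation=cv2.INTER_CUBIC); b=cv2.copyMakeBorder(b,0,86,0,0,cv2.BORDER_CONSTANT)
cv2.imwrite("pics/c1.png",np.hstack([a,b]))
E
```

```text
(no output)
```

View pics/c1.png

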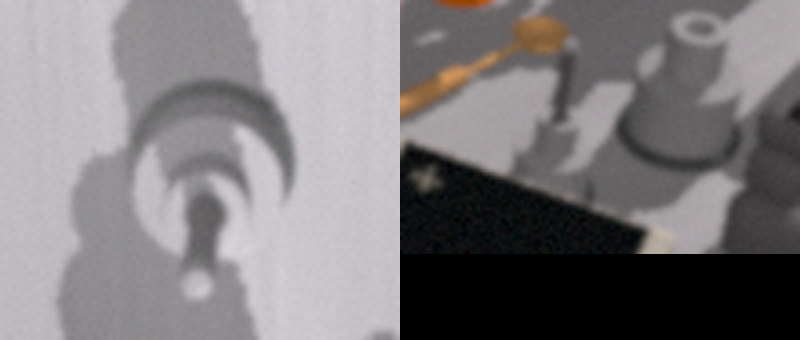

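The crop shows the stylus tail at wrist pixel (309.3,235.8), the foot's outline centre near (313.5,206), and the tail in the scene view near (406,151.6).

```bash
python3 - <<'E'
from h import *
import pickle
w=pickle.load(open("w1.pkl","rb")); s=arm.camera_model("scene")
print("tail",tri([(w,(309.3,235.8)),(s,(406.2,151.6))]), onz(w,(309.3,235.8),.145),"foot",onz(w,(313.5,206.3),.005), [onz(w,u,.005) for u in ((293,212),(334,212),(313,185))])
T=tcp(); print(rel(T,[.464,.25,.22],down(-np.pi/2)))
E
```

```text
tail (array([0.4675836 , 0.25994612, 0.14406096]), [np.float64(0.0007703024043434312), np.float64(0.0007703024043435767)]) [0.46798177 0.26026188 0.145     ] foot [0.46682472 0.26186407 0.005     ] [array([0.50195327, 0.27174299, 0.005     ]), array([0.43198157, 0.27217303, 0.005     ]), array([0.46715076, 0.2250945 , 0.005     ])]
[-0.     0.    -0.002 -0.447 -0.126  1.101]
```

Call:
arm_command(
  series=[0, 0, 0, -0.28, -0.08, 0.5, 1, 0, 0, 0, -0.55, -0.16, 1, 0.6, 0, 0, 0, -0.55, -0.16, 1, 0.6],
)

```text
t: 1.95
eef_pos: [0.4646, 0.2622, 0.2254]
ee_rot: [3.135, -0.006, -1.569]
force: [-1.1, -0.8, 0.5]
width: 0.073
gripper_force: 0.0
```

```bash
python3 - <<'E'
from h import *
m=arm.camera_model("wrist"); im=arm.grab_frame("wrist"); cv2.imwrite("pics/w2.png",im)
print(proj(m,[.4675,.26,.145]),proj(m,[.467,.261,.075]))
import pickle; pickle.dump(m,open("w2.pkl","wb"))
s=arm.get_state(); print(s["t"],rel(tcp(s),[.467,.26,.1055],down(-np.pi/2)),s["eef_pos"])
E
```

```text
[318.20118615 216.45579678] [319.02798229 197.487019  ]
2.0 [ 2.000e-03 -2.000e-03  1.000e-03  1.800e-02 -1.800e-02  1.225e+00] [0.46562107 0.26223299 0.22804207]
```

View pics/w2.png

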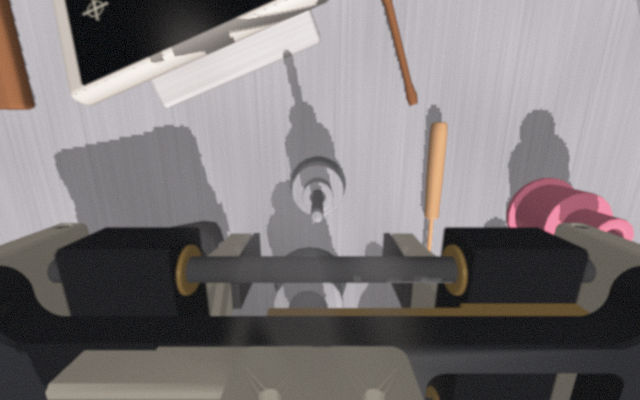

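The tail is at (317,216), within a pixel of the prediction, so I'm descending.

Call:
arm_command(
  series=[0, 0, 0, 0.02, -0.02, 0.5, 0.5, 0, 0, 0, 0.02, -0.02, 1, 0.5, 0, 0, 0, 0.02, -0.02, 1, 0.5],
)

```text
t: 2.38
eef_pos: [0.4674, 0.2586, 0.1287]
ee_rot: [3.138, -0.003, -1.571]
force: [-0.6, -0.2, 0.7]
width: 0.045
gripper_force: 0.0
```

```bash
python3 - <<'E'
from h import *
s=arm.get_state(); print(s["t"],rel(tcp(s),[.467,.26,.1055],down(-np.pi/2)),s["eef_pos"],s["force"])
E
```

```text
2.375 [ 0.002 -0.002 -0.    -0.015  0.003  0.232] [0.46737548 0.25855132 0.12870429] [-0.60152581 -0.20375669  0.74825319]
```

Call:
arm_command(
  series=[0, 0, 0, -0.01, 0, 0.23, 0.5, 0, 0, 0, -0.01, 0, 0.23, 0.4, 0, 0, 0, -0.01, 0, 0.23, 0, 0, 0, 0, -0.01, 0, 0.23, 0, 0, 0, 0, -0.01, 0, 0.23, 0, 0, 0, 0, -0.01, 0, 0.23, 0],
  force=40,
)

```text
t: 3.12
eef_pos: [0.4692, 0.2609, 0.1078]
ee_rot: [-3.141, 0.001, -1.571]
force: [-0.9, -0.0, 5.7]
width: 0.01
gripper_force: 40.0
```

Call:
arm_command(
  series=[0, 0, 0, 0, 0, 0, 0, 0, 0, 0, 0, 0, 0, 0],
)

```text
t: 3.38
eef_pos: [0.4692, 0.2609, 0.1078]
ee_rot: [-3.141, 0.001, -1.571]
force: [-0.6, 0.3, 6.1]
width: 0.0106
gripper_force: 40.0
```

```bash
python3 - <<'E'
from h import *
s=arm.get_state(); print(s["t"],s["eef_pos"],s["ee_rot"],s["force"],s["moment"],s["width"])
E
```

```text
3.375 [0.4691749  0.2609339  0.10779435] [-3.14072114e+00  5.20500821e-04 -1.57132663e+00] [-0.63727788  0.31284805  6.07720087] [ 0.04227004  0.478401   -0.04237833] 0.010594539937436417
```

Call:
arm_command(
  series=[0, 0, 0, 0, 0, -0.3, 0, 0, 0, 0, 0, 0, -0.65, 0, 0, 0, 0, 0, 0, -1, 0],
)

```text
t: 3.75
eef_pos: [0.4685, 0.2604, 0.2078]
ee_rot: [3.141, -0.001, -1.572]
force: [0.1, 0.6, -0.4]
width: 0.0103
gripper_force: 40.0
```

Call:
arm_command(
  series=[0, 0, 0, 0, 0, -0.5, 0, 0, 0, 0, 0, 0, -0.5, 0, 0, 0, 0, 0, 0, -0.5, 0],
)

```text
t: 4.12
eef_pos: [0.4684, 0.2604, 0.2565]
ee_rot: [3.141, -0.0, -1.572]
force: [0.0, -0.4, -0.2]
width: 0.01
gripper_force: 40.0
```

```bash
python3 - <<'E'
from h import *
import pickle
s=arm.get_state(); print(s["t"],s["eef_pos"],s["ee_rot"],s["force"],s["moment"],s["width"],s["q"])
m=arm.camera_model("wrist"); pickle.dump(m,open("w3.pkl","wb")); im=arm.grab_frame("wrist"); cv2.imwrite("pics/w3.png",im)
m2=arm.camera_model("scene"); im2=arm.grab_frame("scene"); cv2.imwrite("pics/s3.png",im2)
p=np.array(s["eef_pos"]); u=proj(m2,p-[0,0,.06]).astype(int); v=proj(m,p-[0,0,.07]).astype(int); print(u,v,[proj(m2,p-[0,0,.003-.0598+.0598*2+d]).round(1).tolist() for d in (0,.02,.04)])
a=cv2.resize(im2[u[1]-50:u[1]+50,u[0]-50:u[0]+50],(400,400),interpolation=cv2.INTER_CUBIC)
b=cv2.resize(im[:,120:520],(400,400))
cv2.imwrite("pics/c3.png",np.hstack([a,b]))
E
```

```text
4.125 [0.46835355 0.26040337 0.25650983] [ 3.14081821e+00 -3.27665516e-05 -1.57194462e+00] [ 0.00085235 -0.42643638 -0.23384534] [ 0.0738988  -0.01949699 -0.03492945] 0.009951282581680612 [ 8.73064989e-01  1.24604312e-01 -2.81353526e-01 -6.23558568e-04
 -1.16536058e+00 -8.73967205e-01]
[409 134] [322 222] [[409.2, 135.9], [408.2, 142.3], [407.3, 148.6]]
```

View pics/c3.png

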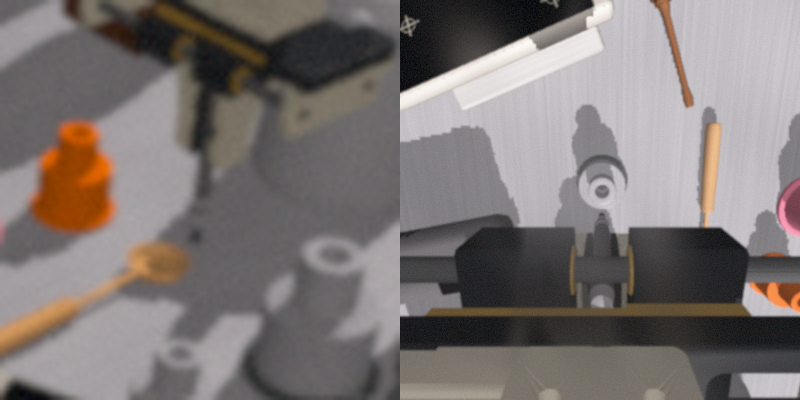

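The scene crop shows the stylus held in the gripper with its black nib at scene pixel (407.8,143.5). In the wrist half, the nib end is at about wrist pixel (321,212).

```bash
python3 - <<'E'
from h import *
import pickle
m=pickle.load(open("w3.pkl","rb")); s=arm.camera_model("scene")
p=np.array([.4684,.2604,.2565])
for d in (.02,.025,.03,.035): q=p-[0,0,.0628-.006+.003+d-.0] ; print(d,proj(m,q).round(1),proj(s,q).round(1))
im=cv2.imread("pics/w3.png")[180:260,280:360]; a=cv2.resize(im,(400,400),interpolation=cv2.INTER_CUBIC)
im=cv2.imread("pics/s3.png")[110:160,385:435]; b=cv2.resize(im,(400,400),interpolation=cv2.INTER_CUBIC)
cv2.imwrite("pics/c4.png",np.hstack([a,b]))
E
```

```text
0.02 [322.2 218.8] [408.4 141.3]
0.025 [322.2 216.9] [408.1 142.9]
0.03 [322.2 215.1] [407.9 144.5]
0.035 [322.2 213.3] [407.6 146.1]
```

View pics/c4.png

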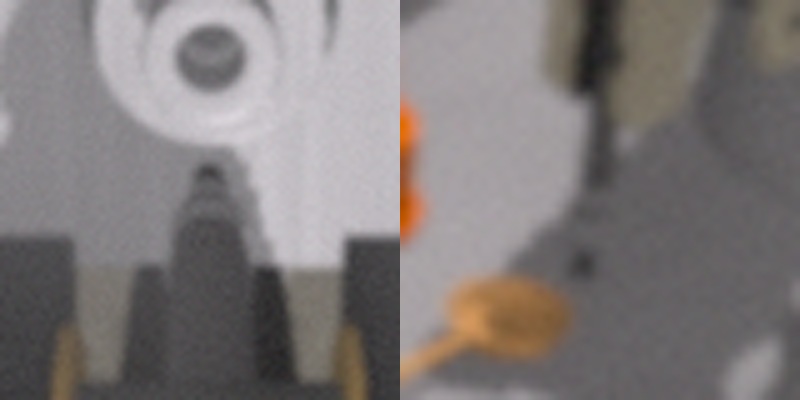

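```bash
cat >> fit.py <<'E'
def toolR(x):
    R,_=pose(x); return np.c_[-R[:,0],R[:,1],-R[:,2]]
E
python3 - <<'E'
from fit import *
import pickle
m=pickle.load(open("w3.pkl","rb")); s=arm.camera_model("scene")
q,e=tri([(m,(321.6,215)),(s,(407.75,143.1))]); print(q-[.4684,.2604,.2565],e)
x=np.array([.5785,.0795,.108,1.943,.434]); R,t=pose(x); G=toolR(x); pg=t+R[:,2]*.155+R@[-.02,0,0]; print(pg)
T=tcp(); p0=T[:3,3].copy(); R0=T[:3,:3].copy(); rv=Ro.from_matrix(R0.T@G).as_rotvec(); print(np.degrees(np.linalg.norm(rv)))
n=4
for k in range(1,n+1):
    f=k/n; p=p0+(pg-p0)*f+[0,0,.03*(f<1)]; Rk=R0@Ro.from_rotvec(rv*f).as_matrix()
    print(rel(T,p,Rk).tolist()); T[:3,:3]=Rk; T[:3,3]=p
E
```

```text
[ 0.00044933 -0.0018238  -0.08431075] [np.float64(8.002854538215778e-05), np.float64(8.002854538225116e-05)]
[0.6088023  0.0018815  0.24022004]
32.740506573152125
[-0.013, -0.068, -0.059, 0.646, -0.352, -0.261]
[-0.013, -0.068, -0.059, 0.675, -0.291, -0.038]
[-0.013, -0.068, -0.059, 0.69, -0.227, -0.117]
[-0.013, -0.068, -0.059, 0.787, -0.165, 0.089]
```

Call:
arm_command(
  series=[0, 0, 0, 0.1, 0, -0.26, 0, -0.013, -0.068, -0.059, 0.646, -0.352, -0.261, 0],
)

```text
t: 4.47
eef_pos: [0.4973, 0.2088, 0.2832]
ee_rot: [3.125, 0.093, -1.484]
force: [1.8, 0.5, -0.2]
width: 0.0104
gripper_force: 40.0
```

Call:
arm_command(
  series=[-0.006, -0.034, -0.03, 0.34, -0.15, -0.02, 0, -0.013, -0.068, -0.059, 0.675, -0.291, -0.038, 0],
)

```text
t: 4.72
eef_pos: [0.5324, 0.1394, 0.2788]
ee_rot: [3.116, 0.202, -1.4]
force: [-0.3, 0.2, -0.0]
width: 0.0105
gripper_force: 40.0
```

Call:
arm_command(
  series=[-0.006, -0.034, -0.03, 0.34, -0.11, -0.06, 0, -0.013, -0.068, -0.059, 0.69, -0.227, -0.117, 0],
)

```text
t: 4.97
eef_pos: [0.5668, 0.0744, 0.2759]
ee_rot: [3.119, 0.312, -1.307]
force: [0.6, 0.4, -1.1]
width: 0.0103
gripper_force: 40.0
```

Call:
arm_command(
  series=[-0.006, -0.034, -0.03, 0.4, -0.08, 0.04, 0, -0.013, -0.068, -0.059, 0.787, -0.165, 0.089, 0, -0.013, -0.068, -0.059, 0.787, -0.165, 0.089, 0],
)

```text
t: 5.35
eef_pos: [0.6011, 0.0071, 0.2395]
ee_rot: [3.127, 0.421, -1.218]
force: [-0.2, 0.7, -0.2]
width: 0.0104
gripper_force: 40.0
```

```bash
python3 - <<'E'
from h import *
import pickle
s=arm.get_state(); print(s["t"],s["eef_pos"],s["ee_rot"],s["force"],s["q"])
m=arm.camera_model("wrist"); pickle.dump(m,open("w5.pkl","wb")); im=arm.grab_frame("wrist"); cv2.imwrite("pics/w5.png",im)
E
```

```text
5.35 [0.60110265 0.0071354  0.23945251] [ 3.12651488  0.42067089 -1.21824561] [-0.2195953   0.66320777 -0.19946001] [ 0.07534647  0.37032891  0.10223532 -0.40219859 -1.45047233  0.35928164]
```

View pics/w5.png

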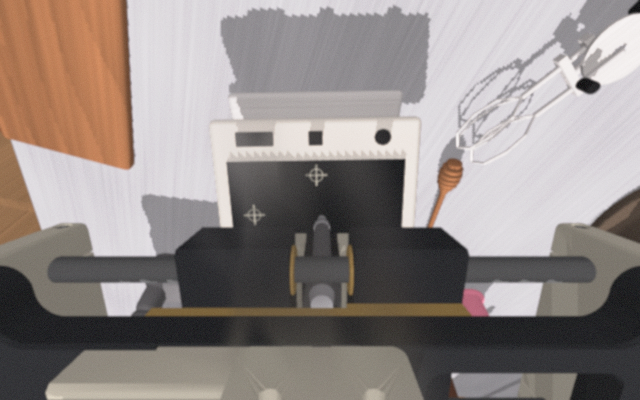

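Wrist view: the round key is at (382,136), the square one at (316,137) and the wide one at (254,138). The lower-middle cross is at (316,175), the middle-right one at (254,215), and the nib near (321,218).

```bash
python3 - <<'E'
from fit import *
import pickle
w=pickle.load(open("w1.pkl","rb")); v=pickle.load(open("w5.pkl","rb"))
kw,bw=lab(cv2.imread("pics/w1.png"),w,(225,100)); x0=np.array([.5785,.0795,.108,1.943,.434]); kw=order(w,kw,x0)
im=cv2.imread("pics/w5.png"); g=cv2.cvtColor(im,cv2.COLOR_BGR2GRAY).astype(float)
def cen(u,vv,r,sgn):
    p=g[vv-r:vv+r+1,u-r:u+r+1]; 
    b=(p>95) if sgn>0 else (p<95)
    M=cv2.moments(b.astype(np.uint8),True); return np.array([u-r+M['m10']/M['m00'],vv-r+M['m01']/M['m00']])
LM=cen(316,175,12,1); MR=cen(254,215,11,1); 
keys={}
for n,u in (("round",(382,136)),("square",(316,137))): keys[n]=cen(*u,11,-1)
p=g[127:150,230:280]<95; M=cv2.moments(p.astype(np.uint8),True); keys["wide"]=np.array([230+M['m10']/M['m00'],127+M['m01']/M['m00']])
# glass lower corners
row=g[200]; print("glass cols at v=190", np.where(g[190,200:430]<60)[0][[0,-1]]+200)
dk=(g<70); cols=[np.where(dk[145:185,c])[0] for c in (240,280,350,390)]; print([145+c[0] for c in cols])
print(LM,MR,keys)
o={tuple(b.round(0)):b for b in bw}; b=sorted(bw,key=lambda q:q[1]) # LM, UL, MR
def res(y):
    R,t=pose(y[:5]); P=lambda q:t+R@np.r_[q,0]
    r=[proj(w,P(c))-q for c,q in zip(C,kw)]+[proj(m,P(q))-u for q,l in ((y[5:7],(b[0],LM)),(y[7:9],(b[2],MR))) for m,u in zip((w,v),l)]
    return np.ravel(r)
r=least_squares(res,np.r_[x0,-.043,-.002,-.002,-.066]); x=r.x[:5]
print(x.round(4),r.x[5:].round(4),np.abs(r.fun).max(),r.fun.round(2)); pickle.dump(x,open("x.pkl","wb"))
print("UL",onpanel(w,b[1],x).round(4)); 
for m,l in ((w,(b[0],b[2])),(v,(LM,MR))): print([onpanel(m,u,x).round(4)[:2].tolist() for u in l])
for n in keys: print(n,onpanel(v,keys[n],x,.003).round(4))
s=arm.get_state(); R,t=pose(x); print("tcp in panel",(R.T@(np.array(s["eef_pos"])-t)).round(4)); print(rel(tcp(s),s["eef_pos"],toolR(x)))
print("nib px if on-axis", [proj(v,np.array(s["eef_pos"])+tcp(s)[:3,2]*L).round(1) for L in (.080,.084,.088)])
E
```

```text
glass cols at v=190 [295 401]Traceback (most recent call last):
  File "<stdin>", line 16, in <module>
IndexError: index 0 is out of bounds for axis 0 with size 0
```

```bash
cat > a.py <<'E'
from fit import *
import pickle
w=pickle.load(open("w1.pkl","rb")); v=pickle.load(open("w5.pkl","rb"))
kw,bw=lab(cv2.imread("pics/w1.png"),w,(225,100)); x0=np.array([.5785,.0795,.108,1.943,.434]); kw=order(w,kw,x0)
g=cv2.cvtColor(cv2.imread("pics/w5.png"),cv2.COLOR_BGR2GRAY).astype(float)
def cen(u,vv,r,sgn,q=None):
    q=q or r; p=g[vv-q:vv+q+1,u-r:u+r+1]; th=(p.max()+p.min())/2; th=p.min()+ (p.max()-p.min())*.5
    M=cv2.moments(((p-th)*sgn>0).astype(np.uint8),True); return np.array([u-r+M['m10']/M['m00'],vv-q+M['m01']/M['m00']])
LM=cen(316,175,12,1); MR=cen(254,215,11,1); keys={"round":cen(382,136,11,-1),"square":cen(316,137,11,-1),"wide":cen(254,138,24,-1,10)}
print(LM,MR,keys)
b=sorted(bw,key=lambda q:q[1])
def res(y):
    R,t=pose(y[:5]); P=lambda q:t+R@np.r_[q,0]
    return np.ravel([proj(w,P(c))-q for c,q in zip(C,kw)]+[proj(m,P(q))-u for q,l in ((y[5:7],(b[0],LM)),(y[7:9],(b[2],MR))) for m,u in zip((w,v),l)])
r=least_squares(res,np.r_[x0,-.043,-.002,-.002,-.066]); x=r.x[:5]
print(x.round(4),r.x[5:].round(4),r.fun.round(2)); pickle.dump(x,open("x.pkl","wb"))
print("UL",onpanel(w,b[1],x).round(4))
for m,l in ((w,(b[0],b[2])),(v,(LM,MR))): print([onpanel(m,u,x).round(4)[:2].tolist() for u in l])
for n in keys: print(n,onpanel(v,keys[n],x,.003).round(4))
s=arm.get_state(); R,t=pose(x); print("tcp in panel",(R.T@(np.array(s["eef_pos"])-t)).round(4),rel(tcp(s),s["eef_pos"],toolR(x)))
print("nib px on-axis", [proj(v,np.array(s["eef_pos"])+tcp(s)[:3,2]*L).round(1) for L in (.080,.084,.088)])
E
python3 a.py
```

```text
[316.11038961 174.76623377] [253.56363636 214.13636364] {'round': array([382.46231156, 136.40201005]), 'square': array([315.10928962, 137.49180328]), 'wide': array([253.90211132, 138.52591171])}
[0.5783 0.0797 0.1102 1.9428 0.4356] [-0.0417 -0.0002 -0.0011 -0.066 ] [ 0.83 -0.07 -0.74  0.44 -0.7   0.03  0.35 -0.55  1.2   0.17 -0.86 -0.36
 -0.09  0.36  0.19 -0.28]
UL [0.0346 0.0628 0.    ]
[[-0.0426, -0.0016], [-0.0015, -0.0658]]
[[-0.0413, 0.0006], [-0.0008, -0.0662]]
round [-0.0782  0.0664  0.003 ]
square [-0.0783  0.0005  0.003 ]
wide [-0.0784 -0.0593  0.003 ]
tcp in panel [-0.0124  0.0048  0.1501] [ 0.004 -0.01  -0.01   0.     0.     0.   ]
nib px on-axis [array([321.6, 221.4]), array([321.5, 219.8]), array([321.5, 218.3])]
```

Call:
arm_command(
  series=[0.004, -0.01, -0.01, 0.33, 0.31, 0, 0, 0.004, -0.01, -0.01, 0.65, 0.61, 0.4, 0, 0.004, -0.01, -0.01, 0.65, 0.61, 0.4, 0],
)

```text
t: 5.78
eef_pos: [0.5554, -0.0521, 0.1785]
ee_rot: [3.141, 0.437, -1.198]
force: [-0.8, -0.4, 0.8]
width: 0.0103
gripper_force: 40.0
```

```bash
cat > st.py <<'E'
from fit import *
import pickle,sys
x=pickle.load(open("x.pkl","rb")); s=arm.get_state(); R,t=pose(x)
print(s["t"],"tcp panel mm",(R.T@(np.array(s["eef_pos"])-t)*1000).round(1),"rot",rel(tcp(s),s["eef_pos"],toolR(x))[:3],"F panel",(R.T@s["force"]).round(2))
if len(sys.argv)>1:
    n=sys.argv[1]; m=arm.camera_model("wrist"); im=arm.grab_frame("wrist"); cv2.imwrite(f"pics/{n}.png",im); pickle.dump(m,open(n+".pkl","wb"))
    p=np.array(s["eef_pos"]); a=tcp(s)[:3,2]; print("nib on-axis px",[proj(m,p+a*L).round(1).tolist() for L in (.08,.084,.088)])
    cv2.imwrite(f"pics/{n}c.png",cv2.resize(im[150:250,240:400],(800,500),interpolation=cv2.INTER_CUBIC))
    for q in ((-78.3,66.4,4),(-78.3,-59.3,4),(34.6,62.8,0),(-1.1,-66,0),(-41.7,0,0)): print(q,proj(m,t+R@(np.array(q)/1000)).round(1))
E
python3 st.py w6
```

```text
5.775 tcp panel mm [-74.8  69.3 110.2] rot [0.001 0.001 0.   ] F panel [0.24 0.94 0.71]
nib on-axis px [[322.1, 219.1], [322.1, 217.6], [322.1, 216.1]]
(-78.3, 66.4, 4) [318.7 206.1]
(-78.3, -59.3, 4) [177.6 206. ]
(34.6, 62.8, 0) [315.4 312.8]
(-1.1, -66, 0) [183.2 281.1]
(-41.7, 0, 0) [248.1 242.5]
```

View pics/w6c.png

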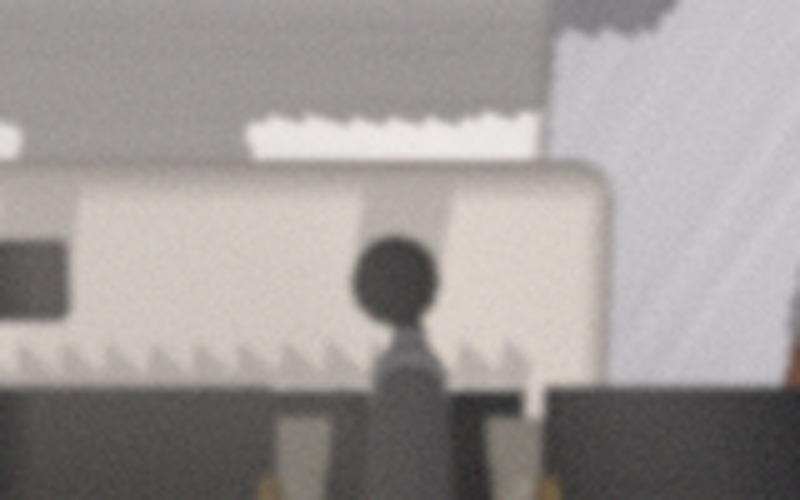

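The crop shows the round key centred at about wrist (319,206), exactly as predicted, with the nib slightly up-slope of it at about (321,214).

Call:
arm_command(
  series=[0, 0, 0, 0.025, -0.02, 0.1, 0, 0, 0, 0, 0.025, -0.02, 0.13, 0, 0, 0, 0, 0.025, -0.02, 0.15, 0, 0, 0, 0, 0.025, -0.02, 0.17, 0, 0, 0, 0, 0.025, -0.02, 0.17, 0],
)

```text
t: 6.45
eef_pos: [0.5594, -0.0466, 0.1654]
ee_rot: [-3.135, 0.434, -1.193]
force: [0.1, -0.2, -0.7]
width: 0.0102
gripper_force: 40.0
```

```bash
python3 st.py
```

```text
6.45 tcp panel mm [-77.1  63.6  96.8] rot [-0.003 -0.001  0.003] F panel [-0.52 -0.01 -0.48]
```

Call:
arm_command(
  series=[0, 0, 0, 0, 0, 0, 0, 0, 0, 0, 0, 0, 0, 0],
)

```text
t: 6.7
eef_pos: [0.5594, -0.0469, 0.1655]
ee_rot: [-3.135, 0.433, -1.194]
force: [0.6, 0.4, -0.5]
width: 0.0103
gripper_force: 40.0
```

```bash
python3 st.py w7 | head -4
```

```text
6.7 tcp panel mm [-77.3  63.6  97. ] rot [-0.003 -0.001  0.003] F panel [-0.04 -0.75 -0.48]
nib on-axis px [[322.1, 219.1], [322.1, 217.6], [322.1, 216.1]]
(-78.3, 66.4, 4) [325.8 213.4]
(-78.3, -59.3, 4) [177.9 212.5]
```

View pics/w7c.png

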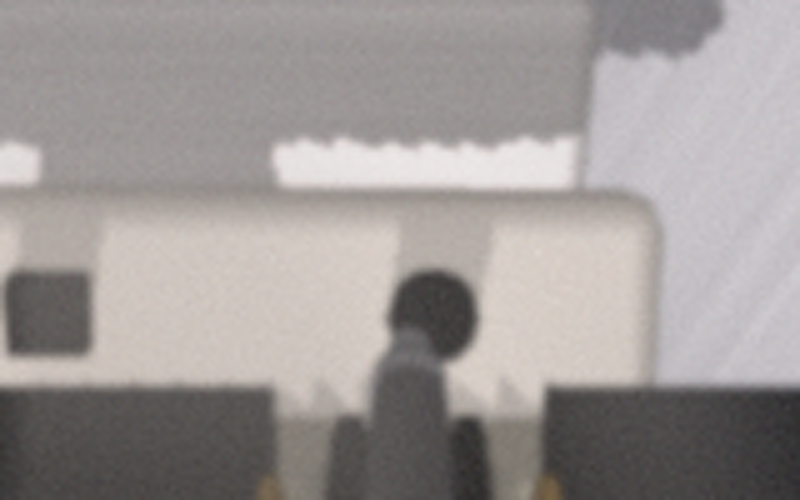

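The key is at (326.8,213) and the stylus at u≈322, so I'm shifting +3 mm in y and going down in small steps.

Call:
arm_command(
  series=[0, 0, 0, 0, 0.03, 0, 0, 0, 0, 0, 0, 0.03, 0.02, 0, 0, 0, 0, 0, 0.03, 0.04, 0, 0, 0, 0, 0, 0.03, 0.05, 0, 0, 0, 0, 0, 0.03, 0.06, 0, 0, 0, 0, 0, 0.03, 0.06, 0],
)

```text
t: 7.5
eef_pos: [0.5557, -0.0456, 0.16]
ee_rot: [-3.135, 0.433, -1.193]
force: [-0.2, -0.4, 3.0]
width: 0.0103
gripper_force: 40.0
```

```bash
python3 st.py
```

```text
7.5 tcp panel mm [-77.3  66.6  91. ] rot [-0.003 -0.001  0.003] F panel [0.96 0.3  2.83]
```

Call:
arm_command(
  series=[0, 0, 0, 0, 0, 0.01, 0, 0, 0, 0, 0, 0, 0.02, 0, 0, 0, 0, 0, 0, 0.028, 0, 0, 0, 0, 0, 0, 0.028, 0, 0, 0, 0, 0, 0, 0.028, 0],
)

```text
t: 8.12
eef_pos: [0.5557, -0.045, 0.1584]
ee_rot: [-3.134, 0.432, -1.193]
force: [-0.7, -4.6, 9.7]
width: 0.0102
gripper_force: 40.0
```

```bash
python3 st.py
```

```text
8.125 tcp panel mm [-77.5  66.4  89.3] rot [-0.003 -0.002  0.004] F panel [ 0.46  2.36 10.49]
```

Call:
arm_command(
  series=[0, 0, 0, 0, 0, -0.05, 0, 0, 0, 0, 0, 0, -0.3, 0, 0, 0, 0, -0.5, -0.02, -0.3, 0, 0, 0, 0, -1, -0.035, -0.3, 0],
)

```text
t: 8.62
eef_pos: [0.5291, 0.0304, 0.2263]
ee_rot: [-3.136, 0.435, -1.196]
force: [0.2, 0.5, -0.6]
width: 0.0107
gripper_force: 40.0
```

Call:
arm_command(
  series=[0, 0, 0, -0.13, 0, 0.1, 0, 0, 0, 0, -0.13, 0, 0.18, 0, 0, 0, 0, -0.13, 0, 0.18, 0, 0, 0, 0, -0.13, 0, 0.18, 0],
)

```text
t: 9.12
eef_pos: [0.5227, 0.0467, 0.2149]
ee_rot: [-3.137, 0.434, -1.195]
force: [0.2, -0.6, 0.0]
width: 0.0103
gripper_force: 40.0
```

```bash
python3 st.py w8
```

```text
9.125 tcp panel mm [34.7 63.8 99.3] rot [-0.002 -0.001  0.002] F panel [-0.55  0.07  0.29]
nib on-axis px [[322.1, 219.1], [322.1, 217.6], [322.0, 216.1]]
(-78.3, 66.4, 4) [326.5  70.2]
(-78.3, -59.3, 4) [160.   69.6]
(34.6, 62.8, 0) [321.2 212.2]
(-1.1, -66, 0) [167.9 170.7]
(-41.7, 0, 0) [243.2 120.6]
```

View pics/w8c.png

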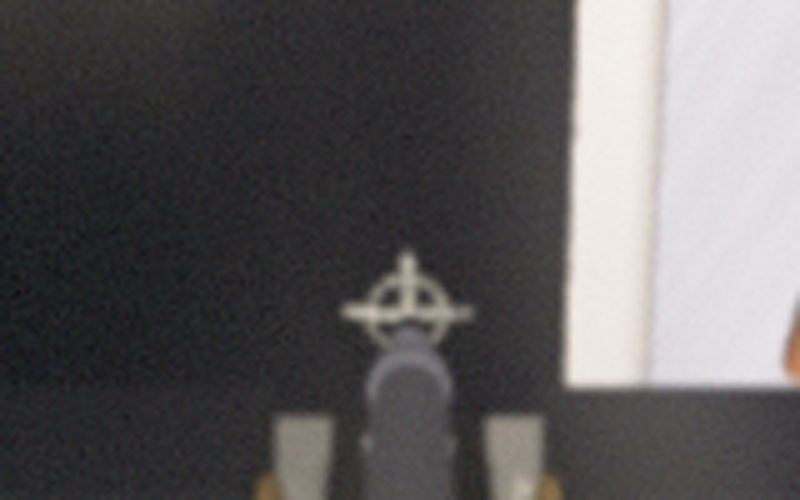

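The cross is at (321.4,212.4) and the nib is lined up with it sideways. I'm correcting about 1.5 mm up-slope and approaching.

Call:
arm_command(
  series=[0, 0, 0, -0.015, 0, 0.04, 0, 0, 0, 0, -0.015, 0, 0.07, 0, 0, 0, 0, -0.015, 0, 0.085, 0, 0, 0, 0, -0.015, 0, 0.085, 0, 0, 0, 0, -0.015, 0, 0.085, 0],
)

```text
t: 9.8
eef_pos: [0.5208, 0.0521, 0.2087]
ee_rot: [-3.135, 0.433, -1.193]
force: [0.5, 1.5, 0.8]
width: 0.0106
gripper_force: 40.0
```

```bash
python3 st.py w9
```

```text
9.8 tcp panel mm [37.3 63.6 91.4] rot [-0.003 -0.001  0.003] F panel [ 1.45 -1.07  0.17]
nib on-axis px [[322.1, 219.1], [322.1, 217.6], [322.1, 216.1]]
(-78.3, 66.4, 4) [327.4  64.2]
(-78.3, -59.3, 4) [154.3  63.4]
(34.6, 62.8, 0) [321.6 212.1]
(-1.1, -66, 0) [162.9 168.8]
(-41.7, 0, 0) [240.8 116.8]
```

Call:
arm_command(
  series=[0, 0, 0, 0.01, 0, 0, 0, 0, 0, 0, 0.01, 0, 0.01, 0, 0, 0, 0, 0.01, 0, 0.02, 0, 0, 0, 0, 0.01, 0, 0.03, 0, 0, 0, 0, 0.01, 0, 0.03, 0],
)

```text
t: 10.48
eef_pos: [0.521, 0.052, 0.2063]
ee_rot: [-3.134, 0.433, -1.193]
force: [0.7, -1.8, 4.7]
width: 0.0102
gripper_force: 40.0
```

```bash
python3 st.py
```

```text
10.475 tcp panel mm [36.1 63.4 89.3] rot [-0.003 -0.002  0.004] F panel [0.19 0.03 5.06]
```

Call:
arm_command(
  series=[0, 0, 0, 0, 0, 0, 0, 0, 0, 0, 0, 0, 0, 0, 0, 0, 0, 0, 0, 0, 0, 0, 0, 0, 0, 0, 0, 0, 0, 0, 0, 0, 0, 0, 0, 0, 0, 0, 0, 0, 0, 0, 0, 0, 0, 0, 0, 0, 0, 0, 0, 0, 0, 0, 0, 0],
)

```text
t: 11.48
eef_pos: [0.521, 0.052, 0.2063]
ee_rot: [-3.134, 0.433, -1.193]
force: [-1.0, -2.8, 5.3]
width: 0.0101
gripper_force: 40.0
```

```bash
python3 st.py
```

```text
11.475 tcp panel mm [36.1 63.5 89.2] rot [-0.003 -0.002  0.003] F panel [0.23 1.93 5.72]
```

Call:
arm_command(
  series=[0, 0, 0, 0, 0, -0.05, 0, 0, 0, 0, 0, 0, -0.2, 0, 0, 0, 0, 0.18, -0.5, -0.2, 0, 0, 0, 0, 0.357, -1, -0.2, 0],
)

```text
t: 11.98
eef_pos: [0.6304, 0.0506, 0.2109]
ee_rot: [-3.133, 0.433, -1.193]
force: [0.4, -0.2, 0.9]
width: 0.0102
gripper_force: 40.0
```

Call:
arm_command(
  series=[0, 0, 0, 0, -0.288, 0, 0, 0, 0, 0, 0, -0.288, 0.11, 0, 0, 0, 0, 0, -0.288, 0.11, 0, 0, 0, 0, 0, -0.288, 0.11, 0],
)

```text
t: 12.48
eef_pos: [0.6532, 0.0655, 0.2002]
ee_rot: [-3.135, 0.433, -1.193]
force: [0.6, -0.0, 0.1]
width: 0.0104
gripper_force: 40.0
```

```bash
python3 st.py w10; python3 - <<'E'
import cv2,numpy as np
g=cv2.cvtColor(cv2.imread("pics/w10.png"),cv2.COLOR_BGR2GRAY)
n,_,st,ce=cv2.connectedComponentsWithStats((g[190:222,290:350]>90).astype(np.uint8)); print(st[1:],ce[1:]+[290,190])
E
```

```text
12.475 tcp panel mm [  1.4 -64.6  98.7] rot [-0.003 -0.001  0.003] F panel [-0.18 -0.57  0.17]
nib on-axis px [[322.1, 219.1], [322.1, 217.6], [322.1, 216.1]]
(-78.3, 66.4, 4) [491.2 117.4]
(-78.3, -59.3, 4) [330.1 116.5]
(34.6, 62.8, 0) [464.4 249.1]
(-1.1, -66, 0) [321.  209.9]
(-41.7, 0, 0) [400.9 163.3]
[[  0   0  12  32 272]
 [ 11   2   1   1   1]
 [ 13   5   1   1   1]
 [ 20   8  23  24 250]
 [ 10  18   1   1   1]
 [  8  26   1   1   1]] [[293.94852941 204.50735294]
 [301.         192.        ]
 [303.         195.        ]
 [321.268      211.004     ]
 [300.         208.        ]
 [298.         216.        ]]
```

Call:
arm_command(
  series=[0, 0, 0, 0.01, -0.005, 0.03, 0, 0, 0, 0, 0.01, -0.005, 0.06, 0, 0, 0, 0, 0.01, -0.005, 0.07, 0, 0, 0, 0, 0.01, -0.005, 0.07, 0],
)

```text
t: 13.02
eef_pos: [0.6535, 0.068, 0.1925]
ee_rot: [-3.135, 0.434, -1.193]
force: [1.2, -0.3, -0.3]
width: 0.0101
gripper_force: 40.0
```

```bash
python3 st.py
```

```text
13.025 tcp panel mm [  0.2 -65.8  90.8] rot [-0.003 -0.001  0.003] F panel [-0.78 -1.01  0.06]
```

Call:
arm_command(
  series=[0, 0, 0, 0, 0, 0.01, 0, 0, 0, 0, 0, 0, 0.018, 0, 0, 0, 0, 0, 0, 0.025, 0, 0, 0, 0, 0, 0, 0.025, 0],
)

```text
t: 13.52
eef_pos: [0.6535, 0.0685, 0.1913]
ee_rot: [-3.134, 0.433, -1.193]
force: [-0.6, -2.1, 5.2]
width: 0.01
gripper_force: 40.0
```

```bash
python3 st.py
```

```text
13.525 tcp panel mm [  0.1 -66.   89.5] rot [-0.003 -0.002  0.003] F panel [0.63 1.27 5.4 ]
```

Call:
arm_command(
  series=[0, 0, 0, 0, 0, 0, 0, 0, 0, 0, 0, 0, 0, 0, 0, 0, 0, 0, 0, 0, 0, 0, 0, 0, 0, 0, 0, 0, 0, 0, 0, 0, 0, 0, 0, 0, 0, 0, 0, 0, 0, 0, 0, 0, 0, 0, 0, 0, 0, 0, 0, 0, 0, 0, 0, 0],
)

```text
t: 14.52
eef_pos: [0.6535, 0.0685, 0.1914]
ee_rot: [-3.134, 0.433, -1.193]
force: [0.2, -2.6, 4.9]
width: 0.0103
gripper_force: 40.0
```

Call:
arm_command(
  series=[0, 0, 0, 0, 0, -0.05, 0, 0, 0, 0, 0, 0, -0.2, 0, 0, 0, 0, 0.2, 0.33, -0.2, 0, 0, 0, 0, 0.406, 0.665, -0.2, 0, 0, 0, 0, 0.406, 0.665, -0.1, 0, 0, 0, 0, 0.406, 0.665, -0.1, 0, 0, 0, 0, 0.406, 0.665, -0.1, 0],
)

```text
t: 15.4
eef_pos: [0.607, 0.0069, 0.1825]
ee_rot: [-3.134, 0.433, -1.192]
force: [0.1, 0.1, -0.4]
width: 0.0105
gripper_force: 40.0
```

```bash
python3 st.py w11; python3 - <<'E'
import cv2,numpy as np
g=cv2.cvtColor(cv2.imread("pics/w11.png"),cv2.COLOR_BGR2GRAY)
n,_,st,ce=cv2.connectedComponentsWithStats((g[190:222,295:350]>90).astype(np.uint8)); k=1+np.argmax(st[1:,4]); print(st[k]+[295,190,0,0,0],ce[k]+[295,190])
E
```

```text
15.4 tcp panel mm [-40.4  -0.3  98.5] rot [-0.003 -0.001  0.004] F panel [-0.13 -0.1  -0.35]
nib on-axis px [[322.1, 219.1], [322.1, 217.6], [322.1, 216.1]]
(-78.3, 66.4, 4) [404.3 170.3]
(-78.3, -59.3, 4) [251.  169.3]
(34.6, 62.8, 0) [389.4 290. ]
(-1.1, -66, 0) [249.7 253.8]
(-41.7, 0, 0) [322.9 211.3]
[295 190  55   6 330] [322.  192.5]
```

```bash
python3 - <<'E'
import cv2,numpy as np
g=cv2.cvtColor(cv2.imread("pics/w11.png"),cv2.COLOR_BGR2GRAY)
n,_,st,ce=cv2.connectedComponentsWithStats((g[197:222,295:350]>90).astype(np.uint8)); k=1+np.argmax(st[1:,4]); print(st[k]+[295,197,0,0,0],ce[k]+[295,197])
b=g[197:222,295:350]>90; print(b.sum(1).tolist())
E
```

```text
[311 199  27  23 255] [323.49411765 211.51764706]
[0, 0, 3, 4, 4, 4, 4, 7, 9, 11, 10, 9, 10, 25, 27, 27, 25, 9, 5, 10, 11, 10, 10, 10, 11]
```

Call:
arm_command(
  series=[0, 0, 0, 0, 0.013, 0.03, 0, 0, 0, 0, 0, 0.013, 0.06, 0, 0, 0, 0, 0, 0.013, 0.07, 0, 0, 0, 0, 0, 0.013, 0.07, 0],
)

```text
t: 15.95
eef_pos: [0.6041, 0.0088, 0.1755]
ee_rot: [-3.135, 0.434, -1.193]
force: [0.1, 0.1, 0.0]
width: 0.0103
gripper_force: 40.0
```

```bash
python3 st.py
```

```text
15.95 tcp panel mm [-40.7   1.8  91.1] rot [-0.003 -0.001  0.003] F panel [ 0.04 -0.1   0.03]
```

Call:
arm_command(
  series=[0, 0, 0, 0, -0.005, 0.01, 0, 0, 0, 0, 0, -0.005, 0.02, 0, 0, 0, 0, 0, -0.005, 0.027, 0, 0, 0, 0, 0, -0.005, 0.027, 0],
)

```text
t: 16.45
eef_pos: [0.6045, 0.0095, 0.1741]
ee_rot: [-3.134, 0.433, -1.193]
force: [-0.1, -2.0, 6.6]
width: 0.0103
gripper_force: 40.0
```

```bash
python3 st.py
```

```text
16.45 tcp panel mm [-40.9   1.1  89.6] rot [-0.003 -0.002  0.003] F panel [1.09 0.79 6.72]
```

Call:
arm_command(
  series=[0, 0, 0, 0, 0, 0, 0, 0, 0, 0, 0, 0, 0, 0, 0, 0, 0, 0, 0, 0, 0, 0, 0, 0, 0, 0, 0, 0, 0, 0, 0, 0, 0, 0, 0, 0, 0, 0, 0, 0, 0, 0, 0, 0, 0, 0, 0, 0, 0, 0, 0, 0, 0, 0, 0, 0],
)

```text
t: 17.45
eef_pos: [0.6045, 0.0095, 0.1741]
ee_rot: [-3.134, 0.433, -1.193]
force: [-0.7, -1.9, 5.6]
width: 0.0105
gripper_force: 40.0
```

Call:
arm_command(
  series=[0, 0, 0, 0, 0, -0.05, 0, 0, 0, 0, 0, 0, -0.25, 0, 0, 0, 0, 0.18, -0.3, -0.25, 0, 0, 0, 0, 0.365, -0.6, -0.25, 0, 0, 0, 0, 0.365, -0.6, -0.12, 0, 0, 0, 0, 0.365, -0.6, -0.12, 0, 0, 0, 0, 0.365, -0.6, -0.12, 0],
)

```text
t: 18.32
eef_pos: [0.6736, -0.0036, 0.1696]
ee_rot: [-3.135, 0.433, -1.193]
force: [0.5, -0.1, -0.1]
width: 0.0099
gripper_force: 40.0
```

```bash
python3 st.py w12; python3 - <<'E'
import cv2,numpy as np
g=cv2.cvtColor(cv2.imread("pics/w12.png"),cv2.COLOR_BGR2GRAY)
n,_,st,ce=cv2.connectedComponentsWithStats((g[195:222,280:365]<100).astype(np.uint8)); k=1+np.argmax(st[1:,4]); print(st[k]+[280,195,0,0,0],ce[k]+[280,195])
E
```

```text
18.325 tcp panel mm [-76.6 -58.5 101.3] rot [-0.003 -0.001  0.003] F panel [-0.29 -0.48  0.01]
nib on-axis px [[322.1, 219.0], [322.1, 217.5], [322.1, 216.1]]
(-78.3, 66.4, 4) [467.7 212.2]
(-78.3, -59.3, 4) [321.6 211.2]
(34.6, 62.8, 0) [445.9 321.7]
(-1.1, -66, 0) [314.1 288.2]
(-41.7, 0, 0) [386.7 249. ]
[303 203  39  16 572] [322.21678322 209.92832168]
```

Call:
arm_command(
  series=[0, 0, 0, 0.005, 0, 0.03, 0, 0, 0, 0, 0.005, 0, 0.06, 0, 0, 0, 0, 0.005, 0, 0.08, 0, 0, 0, 0, 0.005, 0, 0.1, 0, 0, 0, 0, 0.005, 0, 0.11, 0, 0, 0, 0, 0.005, 0, 0.11, 0],
)

```text
t: 19.12
eef_pos: [0.6726, 0.0002, 0.1593]
ee_rot: [-3.135, 0.433, -1.193]
force: [-1.4, -0.5, 3.4]
width: 0.0101
gripper_force: 40.0
```

```bash
python3 st.py
```

```text
19.125 tcp panel mm [-77.5 -59.   90.3] rot [-0.003 -0.001  0.003] F panel [1.49 1.47 3.07]
```

Call:
arm_command(
  series=[0, 0, 0, 0, 0, 0.01, 0, 0, 0, 0, 0, 0, 0.02, 0, 0, 0, 0, 0, 0, 0.02, 0, 0, 0, 0, 0, 0, 0.02, 0],
)

```text
t: 19.62
eef_pos: [0.6726, 0.0005, 0.1585]
ee_rot: [-3.134, 0.432, -1.193]
force: [-0.5, -3.2, 9.3]
width: 0.0101
gripper_force: 40.0
```

```bash
python3 st.py
```

```text
19.625 tcp panel mm [-77.6 -59.1  89.4] rot [-0.003 -0.002  0.004] F panel [1.33 1.63 9.59]
```

Call:
arm_command(
  series=[0, 0, 0, 0, 0, -0.05, 0, 0, 0, 0, 0, 0, -0.4, 0, 0, 0, 0, 0, 0, -0.8, 0, 0, 0, 0, 0, 0, -1, 0, 0, 0, 0, 0, 0, -1, 0],
)

```text
t: 20.25
eef_pos: [0.6878, -0.0386, 0.2487]
ee_rot: [-3.133, 0.433, -1.193]
force: [0.0, -0.3, -0.7]
width: 0.0103
gripper_force: 40.0
```

```bash
cat > plan.py <<'E'
from fit import *
T=tcp(); p0=T[:3,3].copy(); R0=T[:3,:3].copy(); pg=np.array([.4685,.2606,.257]); G=down(-1.5715); rv=Ro.from_matrix(R0.T@G).as_rotvec(); n=5
print(p0)
for k in range(1,n+1):
    f=k/n; p=p0+(pg-p0)*f+[0,0,.02*(f<1)]; Rk=R0@Ro.from_rotvec(rv*f).as_matrix()
    print(rel(T,p,Rk).tolist()); T[:3,:3]=Rk; T[:3,3]=p
E
python3 plan.py; python3 - <<'E'
from fit import *
import pickle
# panel unmoved?
m=arm.camera_model("scene"); im=arm.grab_frame("scene"); cv2.imwrite("pics/s13.png",im)
a=im.astype(int);b=cv2.imread("pics/scene0.png").astype(int); d=np.abs(a-b)[175:275,335:435].max(2); print((d>40).sum())
E
```

```text
[ 0.68776458 -0.03858977  0.24866225]
[0.009, 0.055, 0.047, -0.743, 0.188, 0.103]
[0.009, 0.055, 0.047, -0.665, 0.242, 0.224]
[0.009, 0.055, 0.047, -0.661, 0.294, 0.163]
[0.009, 0.055, 0.047, -0.649, 0.345, 0.102]
[0.009, 0.055, 0.047, -0.611, 0.391, 0.241]
2384
```

Call:
arm_command(
  series=[0.005, 0.028, 0.024, -0.37, 0.09, 0.05, 0, 0.009, 0.055, 0.047, -0.743, 0.188, 0.103, 0],
)

```text
t: 20.55
eef_pos: [0.642, 0.0225, 0.2669]
ee_rot: [3.128, 0.347, -1.277]
force: [1.1, 1.5, 0.5]
width: 0.0099
gripper_force: 40.0
```

Call:
arm_command(
  series=[0.005, 0.028, 0.024, -0.33, 0.12, 0.11, 0, 0.009, 0.055, 0.047, -0.665, 0.242, 0.224, 0],
)

```text
t: 20.8
eef_pos: [0.5977, 0.0829, 0.2697]
ee_rot: [3.121, 0.259, -1.351]
force: [0.3, 0.7, -0.9]
width: 0.0104
gripper_force: 40.0
```

Call:
arm_command(
  series=[0.005, 0.028, 0.024, -0.33, 0.15, 0.08, 0, 0.009, 0.055, 0.047, -0.661, 0.294, 0.163, 0],
)

```text
t: 21.05
eef_pos: [0.5536, 0.1424, 0.2714]
ee_rot: [3.12, 0.17, -1.424]
force: [-0.3, 0.5, -0.4]
width: 0.0104
gripper_force: 40.0
```

Call:
arm_command(
  series=[0.005, 0.028, 0.024, -0.32, 0.17, 0.05, 0, 0.009, 0.055, 0.047, -0.649, 0.345, 0.102, 0],
)

```text
t: 21.3
eef_pos: [0.5095, 0.202, 0.2732]
ee_rot: [3.125, 0.082, -1.497]
force: [-0.5, 1.4, -0.7]
width: 0.0102
gripper_force: 40.0
```

Call:
arm_command(
  series=[0.005, 0.028, 0.024, -0.3, 0.2, 0.12, 0, 0.009, 0.055, 0.047, -0.611, 0.391, 0.241, 0, 0.009, 0.055, 0.047, -0.611, 0.391, 0.241, 0, 0.009, 0.055, 0.047, -0.611, 0.391, 0.241, 0],
)

```text
t: 21.8
eef_pos: [0.4666, 0.2608, 0.2555]
ee_rot: [3.136, -0.004, -1.567]
force: [0.2, 0.2, 0.2]
width: 0.0101
gripper_force: 40.0
```

```bash
python3 - <<'E'
from h import *
s=arm.get_state(); print(s["t"],s["eef_pos"],rel(tcp(s),[.4685,.2606,.257],down(-1.5715)))
m=arm.camera_model("wrist"); im=arm.grab_frame("wrist"); cv2.imwrite("pics/w14.png",im)
print(proj(m,[.467,.261,.075]))
cv2.imwrite("pics/w14c.png",cv2.resize(im[150:250,240:400],(800,500),interpolation=cv2.INTER_CUBIC))
E
```

```text
21.8 [0.46662777 0.26084428 0.25548309] [ 0.003 -0.003  0.003  0.003 -0.019 -0.015]
[320.94345884 192.36292277]
```

View pics/w14c.png

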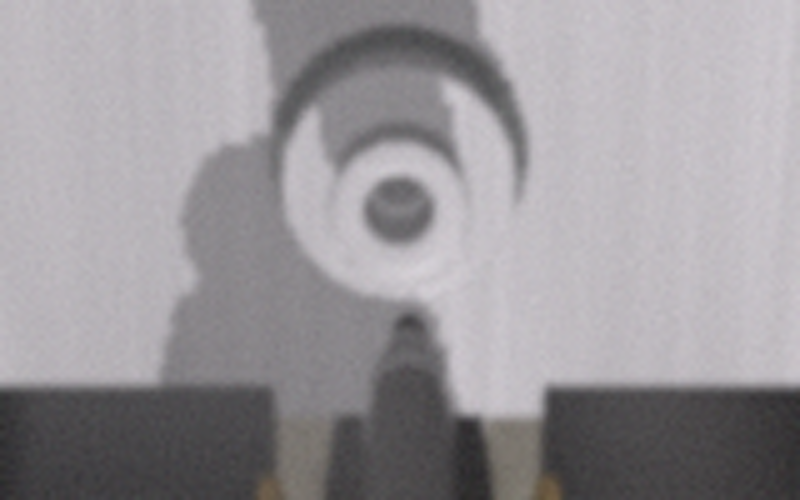

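The bore centre is at (319.8,192) and the nib at (321.6,214), so it's well lined up after a 2 mm shift.

Call:
arm_command(
  series=[0.003, -0.003, 0.003, 0, -0.019, 0.3, 0, 0.003, -0.003, 0.003, 0, -0.019, 0.76, 0, 0.003, -0.003, 0.003, 0, -0.019, 0.76, 0, 0.003, -0.003, 0.003, 0, -0.019, 0.76, 0],
)

```text
t: 22.35
eef_pos: [0.4701, 0.2604, 0.182]
ee_rot: [-3.139, 0.002, -1.574]
force: [0.6, 0.1, 0.5]
width: 0.0102
gripper_force: 40.0
```

```bash
python3 - <<'E'
from h import *
s=arm.get_state(); print(s["t"],s["eef_pos"],rel(tcp(s),[.4685,.2606,.1075],down(-1.5715)))
m=arm.camera_model("wrist"); im=arm.grab_frame("wrist"); cv2.imwrite("pics/w15.png",im)
g=cv2.GaussianBlur(cv2.cvtColor(im,cv2.COLOR_BGR2GRAY),(3,3),0)
print(proj(m,[.468,.261,.075])); print(g[196:222:2,306:340:2])
E
```

```text
22.35 [0.47011972 0.26041756 0.18198603] [-0.001  0.001 -0.002 -0.     0.018  0.745]
[324.91197943 209.74632973]
[[171 135 111 141 167 178 181 183 186 186 186 186 185 181 171 145 123]
 [177 139 136 169 183 187 190 192 194 192 190 190 190 189 187 176 145]
 [178 152 164 181 186 188 192 180 161 154 155 170 184 189 189 185 171]
 [174 164 177 183 186 185 162 126 109 107 107 121 154 182 188 188 184]
 [169 168 181 185 185 163 132 113 107 106 107 116 128 155 184 188 187]
 [166 172 183 185 178 134 115 123 122 121 123 122 110 125 175 190 189]
 [166 175 183 185 171 120 102 111 120 120 116 108  99 111 166 189 191]
 [170 177 182 184 170 121  99 100 103 102 103 100  98 115 168 190 191]
 [174 177 184 186 178 137 101  91  86  96 100 100 101 131 177 191 193]
 [176 177 184 185 184 164 113  76  71  85  98 104 119 160 186 194 195]
 [179 178 182 183 182 177 132  93  90  89 110 131 158 183 192 196 195]
 [180 181 177 180 182 173 126  94  92 100 140 173 185 191 194 197 195]
 [177 183 177 179 179 150 108  97  97  99 127 172 191 195 199 198 195]]
```

Call:
arm_command(
  series=[0, 0, 0, -0.008, 0.016, 0, 0, 0, 0, 0, -0.008, 0.016, 0.15, 0, 0, 0, 0, -0.008, 0.016, 0.3, 0, 0, 0, 0, -0.008, 0.016, 0.4, 0, 0, 0, 0, -0.008, 0.016, 0.5, 0, 0, 0, 0, -0.008, 0.016, 0.5, 0],
)

```text
t: 23.15
eef_pos: [0.4671, 0.261, 0.1295]
ee_rot: [3.141, 0.0, -1.574]
force: [-0.3, 0.4, -0.1]
width: 0.0101
gripper_force: 40.0
```

```bash
python3 - <<'E'
from h import *
s=arm.get_state(); print(s["t"],s["eef_pos"],s["force"],s["moment"],rel(tcp(s),[.4685,.261,.1075],down(-1.5715)))
E
```

```text
23.15 [0.46706983 0.26098984 0.12946741] [-0.34772594  0.3727383  -0.08538792] [-0.00267665 -0.06121567  0.03339848] [ 0.     0.    -0.001 -0.    -0.014  0.22 ]
```

Call:
arm_command(
  series=[0, 0, 0, 0, -0.01, 0.07, 0, 0, 0, 0, 0, -0.01, 0.14, 0, 0, 0, 0, 0, -0.01, 0.2, 0, 0, 0, 0, 0, -0.01, 0.215, 0, 0, 0, 0, 0, -0.01, 0.215, 0],
)

```text
t: 23.78
eef_pos: [0.4685, 0.2614, 0.109]
ee_rot: [-3.141, 0.002, -1.574]
force: [-0.5, -0.0, -0.4]
width: 0.0102
gripper_force: 40.0
```

```bash
python3 - <<'E'
from h import *
s=arm.get_state(); print(s["t"],s["eef_pos"],s["force"],s["moment"])
E
```

```text
23.775 [0.46850252 0.26140943 0.10899789] [-0.53694261 -0.04371441 -0.39120947] [ 0.14688568 -0.04704052  0.00045708]
```

Next come small downward steps until the ledge shows in the force reading.

Call:
arm_command(
  series=[0, 0, 0, 0, 0, 0.01, 0, 0, 0, 0, 0, 0, 0.02, 0, 0, 0, 0, 0, 0, 0.02, 0],
)

```text
t: 24.15
eef_pos: [0.4687, 0.2616, 0.1078]
ee_rot: [-3.14, 0.002, -1.573]
force: [-1.9, -1.4, 5.3]
width: 0.0101
gripper_force: 40.0
```

Call:
arm_command(
  series=[0, 0, 0, 0, 0, 0, 0.2, 0, 0, 0, 0, 0, 0, 0.35, 0, 0, 0, 0, 0, 0, 0.5, 0, 0, 0, 0, 0, 0, 0.5],
)

```text
t: 24.65
eef_pos: [0.4684, 0.2614, 0.1069]
ee_rot: [-3.141, 0.002, -1.574]
force: [-0.9, -0.7, -0.3]
width: 0.0409
gripper_force: 0.0
```

Call:
arm_command(
  series=[0, 0, 0, 0, 0, -0.2, 0.5, 0, 0, 0, 0, 0, -0.6, 0.5, 0, 0, 0, 0, 0, -1, 0.5, 0, 0, 0, 0, 0, -1, 0.5],
)

```text
t: 25.15
eef_pos: [0.4698, 0.2625, 0.2104]
ee_rot: [-3.136, 0.006, -1.573]
force: [0.5, 0.3, -1.4]
width: 0.0438
gripper_force: 0.0
```

```bash
python3 - <<'E'
from fit import *
import pickle
s=arm.get_state(); print(s["t"],s["eef_pos"],s["force"],s["width"])
m=arm.camera_model("wrist"); im=arm.grab_frame("wrist"); sc=arm.grab_frame("scene"); cv2.imwrite("pics/s16.png",sc)
print("tail expected",proj(m,[.468,.261,.145]))
k,_=lab(sc,None,(395,205)); print(k.round(1).tolist())
g=cv2.cvtColor(im,cv2.COLOR_BGR2GRAY)[170:250,280:360]; cv2.imwrite("pics/c16.png",np.hstack([cv2.resize(im[150:250,260:360],(400,400)),cv2.resize(sc[130:230,340:440],(400,400))]))
E
```

```text
25.15 [0.46982068 0.26249179 0.21041845] [ 0.48114317  0.30503631 -1.43213021] 0.043763470774966035
tail expected [325.29354087 222.33941705]
[[361.1, 178.2], [428.4, 202.3], [408.3, 243.5], [340.1, 215.9]]
```

View pics/c16.png

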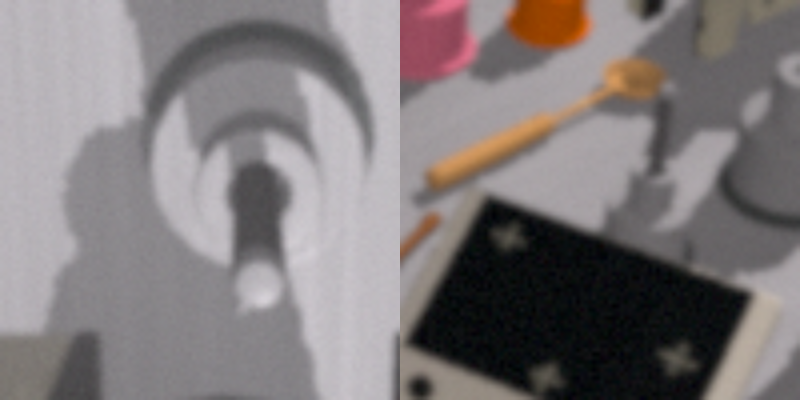

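The stylus stands upright in the stand, with its tail at about (325,221) where (325,222) was predicted. The glass corners in the scene view are unchanged, so the panel has not moved. I'm handing in.

```bash
python3 -c "
from station import arm
print(arm.job_done())"
```

```text
the job is handed in; nothing more can be done
None
```

The job is handed in (verdict not shown) after about 25 s: round key, three light one-second touches in order and wide key all done by force readings, stylus back down in its stand, panel unmoved in the last picture.

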